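# Slide the white tile under the viewing bridge

### The job

On the lab bench, push the loose white tile flat along the bench and slide it under the low steel bridge from its open end, until it lies squarely under the deck and sticks out equally on both sides, so that the dish above can be judged against white. Only push the tile, never lift or tip it, and leave the bridge, its glass dish, the jar and the beaker where they stand. Finish with the robot clear of everything.

Things in the scene. Friction and masses are not known exactly. Their poses are not given: they have to be found in the camera images.
- tile: Loose flat white ceramic tile, 100 mm along its x, 110 mm along its y, 10 mm thick, about 0.25 kg, lying on the bench. Origin at the centre of its underside, z up. It starts beyond the +y or the -y end of the bridge, 140 to 180 mm from the bridge's centre along the bridge's y, up to 40 mm off its centre line, turned up to 0.35 rad from square with it.
- bridge: Low steel bridge loose on the bench (0.8 kg). Origin on the bench under its centre, z up. Tunnel along its y, open at both ends. Deck 160 mm in x, 70 mm in y (-35 to 35), underside 16 mm and top 21 mm above the bench, a 40 mm square window in its middle. Two solid legs, 20 mm wide, leave 120 mm between them (x -60 to 60 mm). The centred tile sticks out 20 mm (y -55 to 55 mm) at each end.
- dish: Shallow open glass dish, 62 mm across, 16 mm high, loose on the bridge's deck over the window; origin at the centre of its underside. Not to be disturbed.
- jar: Amber glass jar with white lid, 54 mm across, 75 mm high, loose, standing on the bench some 145 to 180 mm from the bridge's centre beyond the end where the tile is not; origin at the centre of its underside. Not to be disturbed.
- beaker: Open glass beaker, 70 mm across at the rim, 90 mm high, loose, on the bench beyond the bridge as seen from the robot; origin at the centre of its underside. Not to be disturbed.
Not all that is in view belongs to the job. Of the things that look like the tile, the middle-sized one is meant.

How it is judged (in metres and radians):
On the way:
1. the leading edge of the flat tile is under the deck (y of tile in the frame of bridge between -0.08 and 0.08 m and x of tile in the frame of bridge between -0.03 and 0.03 m and height (world z) of tile below 0.004 m), for 0.1 s.
At the end, for the whole second after the job is handed in: The tile lies flat and at rest on the bench under the deck, its centre within 8 mm of the bridge's centre along the tunnel and 15 mm across it, square to the bridge within 0.1 rad; the bridge stands flat and still, the dish on its deck, the jar and the beaker upright (y of tile in the frame of bridge between -0.008 and 0.008 m and x of tile in the frame of bridge between -0.015 and 0.015 m and angle between the y axis of tile and the y axis of bridge, either way round below 0.1 rad and angle between each of tile, bridge's own z axis and vertical below 0.05 rad and height (world z) of tile below 0.003 m and linear speed of each of tile, bridge below 0.01 m/s and z of dish in the frame of bridge above 0.018 m and angle between each of dish, jar, beaker's own z axis and vertical below 0.1 rad); the robot touches nothing.
It fails at once if the tile is lifted or tipped (height (world z) of tile above 0.008 m or angle between tile's own z axis and vertical above 0.12 rad).
It fails at once if the bridge is shifted by more than 15 mm, lifted or tipped (distance of bridge from where it was at the start of the episode above 0.015 m or angle between bridge's own z axis and vertical above 0.1 rad).
It fails at once if the dish, the jar or the beaker is moved by more than 20 mm (distance of any of dish, jar, beaker from where it was at the start of the episode above 0.02 m).
It also fails if it takes over 70 s, if anything falls off the work surface, if the arm or the gripper's body presses on something with over 40 N, if the wrist force passes 120 N, or if a joint passes its speed limit or range.

### The arm

A 7-joint arm with a two-finger parallel gripper is mounted at the origin on the work surface. World frame = base frame: x ahead of the robot, y to its left, z up, the work surface at z = 0. Lengths are in mm, angles in degrees, forces in N, time in s.
With the tool pointing down it reaches from about 400 to 875 mm from the base axis. Payload 6.5 kg.
Tool frame: the origin (TCP) lies at the very end of the fingers, on their centre line; the grasp point (between the pads) lies env.tcp_to_grasp behind it (env.tcp_to_grasp is the distance from the TCP to the grasp point, in mm); z points along the fingers, y is the line along which they close (so a half turn about z gives the same grasp; the last joint's range is limited). The gripper opens to 85 mm and grips with 20 to 120 N. Pads are 22 mm wide; open, the fingers measure 114 mm over their backs; the gripper's body (76 mm by 85 mm) begins 54 mm behind the grasp point. The pads swing forward as they close: fully open they stand 13 mm farther back than shut.
Start: joints at [67.483, 30.733, -0.252, 88.115, 0.149, 61.152, -4.079], TCP at [208.655, -615.592, 231.29] pointing down, gripper open.
Joint ranges: [-154.64, 154.64], [-21.42, 123.67], [-72.66, 72.17], [13.99, 137.28], [-74.86, 254.86], [10.95, 109.41], [-158.01, 158.01]. Speed limits (degrees/s): [136.94, 136.94, 180, 180, 180, 180, 180].

### API

Orientations are given as [roll, pitch, yaw] about the fixed x, y, z axes, in that order (R = Rz(yaw) Ry(pitch) Rx(roll)).
In Python, from rig import env, optics, job gives the robot as it stands. The module is installed in compiled form; this text tells all that it offers.
- The arm moves only by the tool jog_arm, never from a script. Its argument "deltas" is a list that holds one entry, the list of rows, each a list of 4 numbers: the shift along the tool's x, y, z normalised to -1 to 1, where 1 is 0.3 m, then the turn about the tool's z normalised to -1 to 1, where 1 is 90 degrees. A call has 1 to 10 rows; each row is the pose to reach, as a shift and turn from the pose commanded when the call began, along the tool's axes at that moment; what a row does not reach only later rows make up. A row lasts 1/12 s, in which the tool goes at most 41.7 mm and 7.16 degrees, less where a joint would pass 70% of its speed; a pose out of reach is approached as far as the arm can. A call with a number of a shift or a turn outside -1 to 1 is refused whole. A call with a gripper value outside its range is refused whole. "claw" is the opening in per cent of the stroke, from 0 (shut) to 100 (fully open), set as the call begins (left out, the last holds). The fingers move at their own pace and stop on an object; the grip force is fixed at half the most. Time passes only in rows, so rows that repeat a pose let the fingers close. It gives the time, the measured TCP pose, the force, the opening and the grip force at its end, in the units of the state.
- env.observe(): the state, without advancing time (a new reading comes with each control period).
- optics.read_camera(name): name is "side" or "top"; returns (picture, depth): 400x640x3 uint8, red, green, blue; 400x640 float32, mm along the optical axis (not along the pixel's ray), 0 where there is no reading.
- optics.camera_params(name): a dict with "mtx" (3x3 intrinsics, pixels), "position" and "orientation" of the camera in the world. Camera axes: x right, y down, z forward; pixel columns grow to the right and rows downward; lengths in mm; the calibration is good to about 2 mm. A picture is of the moment at which its call begins. camera_params takes no time and is no camera call.
- job.finish_job(): hands the job in; it is judged then, once.
The state is a dict: "time": time; "joint_pos": joint angles; "joint_velocities": joint speeds; "joint_torque": joint torques, N m; "eef_pos": TCP position; "orientation": TCP orientation; "ft_force": force on the tool from outside, world axes, zero at the start; "torque": the same for the moment, N m; "grip_width": finger opening in mm; "gripper_force": force on a finger pad.
Only numpy, scipy, OpenCV 4.12 (cv2) and the standard library are available. Lean on these libraries where they do the work, as an engineer would, in place of code of your own. Each camera call takes 0.05 s, during which the arm holds its last target. There are 200 camera calls.

## Working session

There is one attempt and no reset: what is moved stays moved. The work goes in short steps, Python scripts to look and compute and a tool call to move; the robot and the scene stay as the last step left them, time stands still between calls to the robot, and variables do not carry over. Pictures are saved under pics/ and viewed, at most 12 in all, crops included, and the job is handed in when it is done.

Besides the shell and the picture viewer there is one more tool, called after "Call:" as a command line: name --argument value ..., lists and objects as JSON in quotes. jog_arm: Moves the arm, as the interface text tells. Its arguments: {"type":"object","properties":{"deltas":{"type":"array","items":{"type":"array","items":{"type":"array","items":{"type":"number"}}}},"claw":{"type":"number"}},"required":["deltas"]}

```bash
mkdir -p pics; cat > h.py <<'E'
import numpy as np, cv2
from scipy.spatial.transform import Rotation as R
from rig import env, optics, job
def cam(n):
    p=optics.camera_params(n); o=np.array(p["orientation"],float)
    Rm=o if o.shape==(3,3) else R.from_euler('xyz',o,degrees=True).as_matrix()
    return np.array(p["mtx"]),np.array(p["position"]),Rm
def ray(n,uv,z):
    K,t,Rm=cam(n); uv=np.atleast_2d(uv).astype(float)
    d=(Rm@np.linalg.inv(K)@np.c_[uv,np.ones(len(uv))].T).T
    return t+d*((z-t[2])/d[:,2])[:,None]
def world(n,depth):
    K,t,Rm=cam(n); v,u=np.indices(depth.shape)
    d=np.stack([u,v,np.ones_like(u)],-1)@np.linalg.inv(K).T*depth[...,None]
    return d@Rm.T+t
E
python3 - <<'E'
from h import *
for n in("side","top"):
    p,d=optics.read_camera(n); cv2.imwrite(f"pics/{n}0.png",p[...,::-1]); np.save(f"pics/{n}0.npy",d); print(optics.camera_params(n))
print(env.observe(),env.tcp_to_grasp)
E
```

```text
{'mtx': array([[478.28326655,   0.        , 318.20015944],
       [  0.        , 478.28326655, 195.48502227],
       [  0.        ,   0.        ,   1.        ]]), 'position': array([ 383.71492089, 1016.50561405,  847.89363847]), 'orientation': array([-130.23429585,    1.16659802, -175.94922715])}
{'mtx': array([[450.14655046,   0.        , 324.07699463],
       [  0.        , 450.14655046, 198.4180432 ],
       [  0.        ,   0.        ,   1.        ]]), 'position': array([ 326.25590876,   76.06502946, 1139.89353262]), 'orientation': array([-172.03526319,   -0.6858439 ,  -88.42772488])}
{'time': 0.1, 'joint_pos': array([67.48118309, 30.77574747, -0.25326264, 88.1653479 ,  0.15091782,
       61.14989958, -4.07672701]), 'joint_velocities': array([ 0.03797499, -0.06187272, -0.04551396, -0.10740561,  0.01396015,
        0.05887263,  0.05005477]), 'joint_torque': array([ 2.66669376e-03, -5.84564781e+01,  1.05232090e+00, -2.59776020e+01,
        1.27681845e-02,  4.70296538e-03, -4.01392276e-05]), 'eef_pos': array([ 208.46157664, -615.06946572,  230.46944358]), 'orientation': array([-1.79909738e+02,  8.92181706e-03,  1.87327227e+01]), 'ft_force': array([-0.7461666 ,  0.42047412,  0.6783388 ]), 'torque': array([-0.02434971, -0.02241481, -0.02180782]), 'gripper_force': 0.0, 'grip_width': 85.37740186371767} 18.700000000000003
```

View pics/top0.png

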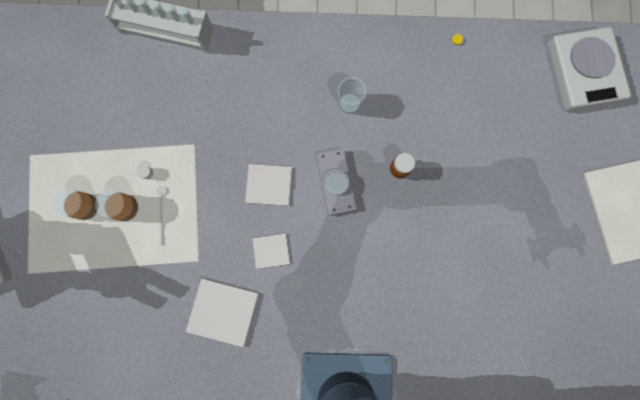

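View pics/side0.png

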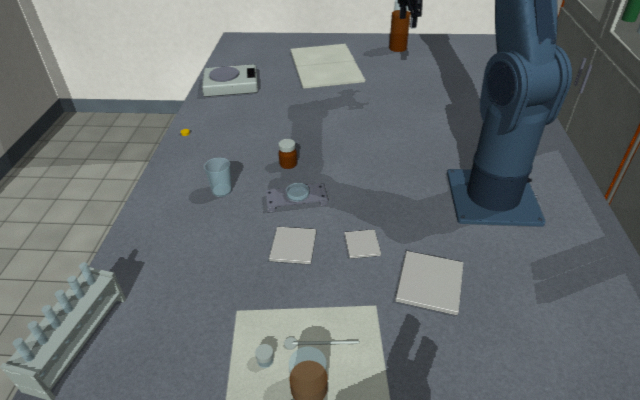

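Tile-like candidates in the top view are (269,185) medium, (271,251) small and (223,312) large. (269,185) fits: it is middle-sized and lies off the bridge's end (bridge at (336,181)), opposite the jar at (402,165). I'll measure them and make a confirming crop.

```bash
python3 - <<'E'
from h import *
p=cv2.imread("pics/top0.png"); hsv=cv2.cvtColor(p,cv2.COLOR_BGR2HSV)
m=((hsv[...,2]>165)&(hsv[...,1]<40)).astype(np.uint8)
cs,_=cv2.findContours(m,0,2)
for c in cs:
    a=cv2.contourArea(c)
    if 600<a<6000:
        w=ray("top",c[:,0,:],10)[:,:2].astype(np.float32)
        r=cv2.minAreaRect(w); print("px",cv2.boundingRect(c),"rect",r)
# bridge: depth-height based + colour
d=np.load("pics/top0.npy"); W=world("top",d); z=W[...,2]
print("z bench",np.median(z[220:240,400:440]),"deck",np.median(z[155:160,325:340]),"tile",np.median(z[180:190,260:280]))
b=np.zeros_like(m); b[140:222,305:365]=((z>14)&(z<60))[140:222,305:365]
b=cv2.morphologyEx(b,cv2.MORPH_OPEN,np.ones((3,3)))
cs,_=cv2.findContours(b,0,2); c=max(cs,key=cv2.contourArea); print(cv2.boundingRect(c))
print("bridge",cv2.minAreaRect(ray("top",c[:,0,:],21)[:,:2].astype(np.float32)))
for nm,(u,v),zz in(("jar",(404,162),75),("beakerbottom",(349,103),0),("beakertop",(352,87),90)): print(nm,ray("top",(u,v),zz))
cr=cv2.resize(p[130:230,230:430],None,fx=4,fy=4,interpolation=cv2.INTER_CUBIC)
cv2.imwrite("pics/crop0.png",cr)
E
```

```text
px (186, 279, 72, 68) rect ((196.73226928710938, 310.1143493652344), (145.5897216796875, 131.6442413330078), 77.10527801513672)
px (252, 234, 38, 35) rect ((349.4271545410156, 197.08309936523438), (75.4459457397461, 84.73235321044922), 9.636031150817871)
px (245, 164, 47, 41) rect ((517.10693359375, 210.8545379638672), (110.62674713134766, 99.12894439697266), 87.48283386230469)
px (584, 161, 56, 103) rect ((473.2354736328125, -700.3597412109375), (240.4217071533203, 150.99913024902344), 14.143976211547852)
px (554, 28, 76, 78) rect ((862.127685546875, -634.3358154296875), (197.66404724121094, 161.8778533935547), 11.615265846252441)
px (112, 6, 89, 30) rect ((949.3125, 528.3472900390625), (236.25172424316406, 35.58084487915039), 78.96771240234375)
z bench -0.3879947715246317 deck 20.74231805297245 tile 9.777573153947287
(317, 149, 39, 66)
bridge ((527.705322265625, 37.77667236328125), (160.5952606201172, 70.08929443359375), 13.062296867370605)
jar [[ 570.19850185 -123.61029751   75.        ]]
beakerbottom [[741.96319954   8.07108514   0.        ]]
beakertop [[750.0205873    6.91620381  90.        ]]
```

View pics/crop0.png

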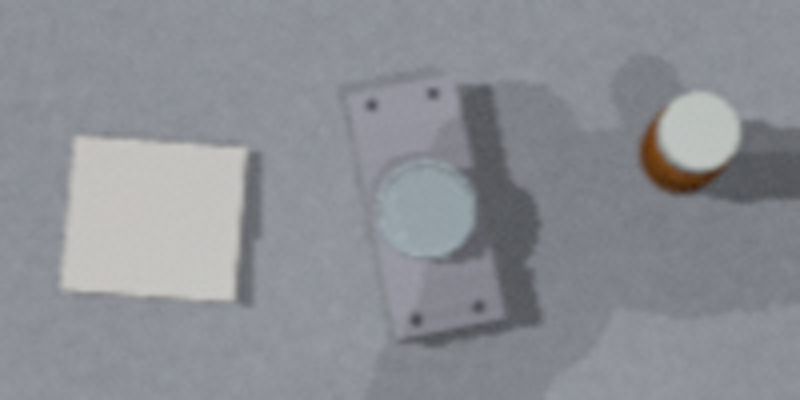

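The crop confirms it: the medium tile is at crop (155,218), measures 110×99 mm, and sits opposite the jar. In the bridge frame the tile is at x +29, y +171 mm, yaw −15.6°.

Plan:
1. Push its +x side square with two fingers.
2. Push it from its +y end into the tunnel.

First I'll travel there.

Call:
jog_arm --deltas '[[[0.72,-0.75,0,0],[0.72,-0.75,0,0],[0.72,-0.75,0,0],[0.72,-0.75,0,0],[0.72,-0.75,0,0],[0.72,-0.75,0,0],[0.72,-0.75,0,0],[0.72,-0.75,0,0],[0.72,-0.75,0,0]]]' --claw 50

```text
time: 0.85
eef_pos: [343.4, -328.0, 231.2]
orientation: [-179.9, -0.1, 19.2]
ft_force: [0.4, 0.1, 0.3]
grip_width: 42.8
gripper_force: 0.0
```

Call:
jog_arm --deltas '[[[0.72,-0.75,0,0],[0.72,-0.75,0,0],[0.72,-0.75,0,0],[0.72,-0.75,0,0],[0.72,-0.75,0,0],[0.72,-0.75,0,0],[0.72,-0.75,0,0],[0.72,-0.75,0,0],[0.72,-0.75,0,0]]]'

```text
time: 1.6
eef_pos: [475.2, -45.8, 231.4]
orientation: [-179.9, -0.1, 19.1]
ft_force: [0.6, 0.1, -0.7]
grip_width: 42.7
gripper_force: 0.0
```

Call:
jog_arm --deltas '[[[0.72,-0.75,0.1,0.063],[0.72,-0.75,0.1,0.063],[0.72,-0.75,0.1,0.063],[0.72,-0.75,0.1,0.063],[0.72,-0.75,0.3,0.063],[0.72,-0.75,0.5,0.063],[0.72,-0.75,0.5,0.063],[0.72,-0.75,0.5,0.063],[0.72,-0.75,0.5,0.063],[0.72,-0.75,0.5,0.063]]]'

```text
time: 2.43
eef_pos: [602.9, 234.7, 74.9]
orientation: [-179.9, 0.4, 13.3]
ft_force: [-1.1, 0.0, -0.5]
grip_width: 42.9
gripper_force: 0.0
```

```bash
python3 - <<'E'
from h import *
o=env.observe(); t=o["eef_pos"]; print(o["time"],t,o["orientation"],o["grip_width"],o["ft_force"],o["joint_pos"])
p,d=optics.read_camera("side"); cv2.imwrite("pics/side1.png",p[...,::-1]); W=world("side",d)
K,c,Rm=cam("side"); q=Rm.T@(t-c); print("TCP px",(K@q/q[2])[:2])
m=(d>0)&(np.hypot(W[...,0]-t[0],W[...,1]-t[1])<60)&(W[...,2]>30)&(W[...,2]<t[2]+60)
P=W[m]; print(len(P),np.sort(P[:,2])[:40].round(1))
q=P[P[:,2]<np.percentile(P[:,2],15)]; print(q.min(0),q.max(0))
u,v=((K@(Rm.T@(t-c)))/ (Rm.T@(t-c))[2])[:2].astype(int)
cv2.imwrite("pics/c1.png",cv2.resize(p[v-80:v+70,u-100:u+100,::-1],None,fx=4,fy=4))
E
```

```text
2.4333 [602.93428715 234.65216331  74.91449717] [-179.91687802    0.43326507   13.29473128] 42.947918885067125 [-1.12772936  0.0388105  -0.47312349] [ -13.08112744   42.69042316  -17.71904771   92.96404969   16.0647382
   47.28117805 -114.14131526]
TCP px [254.48692362 229.46922513]
131 [75.9 76.4 76.9 77.2 77.5 77.7 79.4 79.5 80.6 81.2 82.2 82.8 82.9 82.9
 83.  83.5 83.6 83.9 85.6 85.7 86.  87.  87.3 87.3 87.3 87.7 88.6 89.
 89.  89.2 89.7 89.8 90.  90.6 91.4 91.7 92.  92.  92.6 92.7]
[587.71235786 210.8683408   75.93951021] [607.41806298 269.6578364   85.73525465]
```

View pics/c1.png

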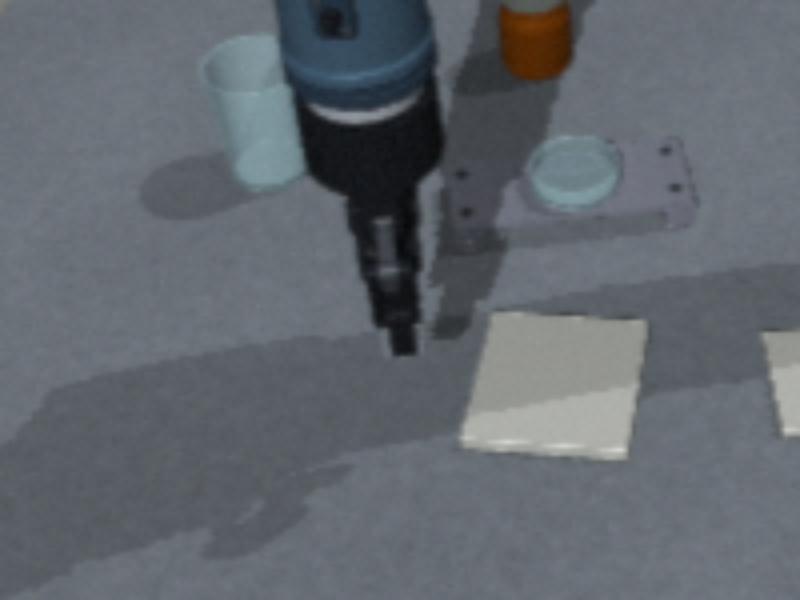

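The crop shows the fingertip at crop (403,352), clear of the tile's edge, with nothing under it. Now descending.

Call:
jog_arm --deltas '[[[0,0,0.1,0],[0,0,0.2,0],[0,0,0.2,0],[0,0,0.2,0],[0,0,0.2,0],[0,0,0.2,0]]]'

```text
time: 2.98
eef_pos: [607.5, 231.6, 23.9]
orientation: [-180.0, -0.2, 13.0]
ft_force: [0.2, 0.3, -0.3]
grip_width: 42.6
gripper_force: 0.0
```

Call:
jog_arm --deltas '[[[0,0,0.02,0],[0,0,0.04,0],[0,0,0.057,0],[0,0,0.057,0],[0,0,0.057,0],[0,0,0.057,0],[0,0,0.057,0],[0,0,0.057,0]]]'

```text
time: 3.65
eef_pos: [605.8, 231.8, 4.4]
orientation: [-180.0, -0.0, 13.1]
ft_force: [0.4, 1.1, -1.0]
grip_width: 42.9
gripper_force: 0.0
```

```bash
python3 - <<'E'
from h import *
o=env.observe(); t=o["eef_pos"]; print(o["time"],t,o["ft_force"])
p,d=optics.read_camera("side"); W=world("side",d)
m=(d>0)&(np.hypot(W[...,0]-t[0],W[...,1]-t[1])<50)&(p.max(-1)<60)
b=m.astype(np.uint8); v,u=np.where(m); i=v.argmax(); print(u[i],v[i],W[v[i],u[i]])
for y in(20,30,36):
    K,c,Rm=cam("side"); r=Rm@np.linalg.inv(K)@[u[i],v[i]+.5,1]; s=(t[1]+y-c[1])/r[1]; print(y,(c+s*r).round(1))
E
```

```text
3.65 [605.79283665 231.78675393   4.35078005] [ 0.38280053  1.1338401  -0.99970553]
255 257 [602.42907621 266.82844073  16.29126316]
20 [607.  251.8  -2.2]
30 [604.1 261.8   9. ]
36 [602.3 267.8  15.6]
```

Call:
jog_arm --deltas '[[[0,0,0.005,0],[0,0,0.01,0],[0,0,0.01,0],[0,0,0.01,0]]]'

```text
time: 4.03
eef_pos: [605.5, 231.6, 1.0]
orientation: [180.0, 0.0, 13.1]
ft_force: [-0.8, 0.3, 0.7]
grip_width: 42.5
gripper_force: 0.0
```

```bash
python3 - <<'E'
from h import *
o=env.observe(); t=o["eef_pos"]; print(t,o["ft_force"])
p,d=optics.read_camera("side"); 
cv2.imwrite("pics/c2.png",cv2.resize(p[205:280,205:305,::-1],None,fx=8,fy=8,interpolation=cv2.INTER_CUBIC))
E
```

```text
[605.51456444 231.64489464   0.99279634] [-0.77017014  0.2694122   0.67559448]
```

View pics/c2.png

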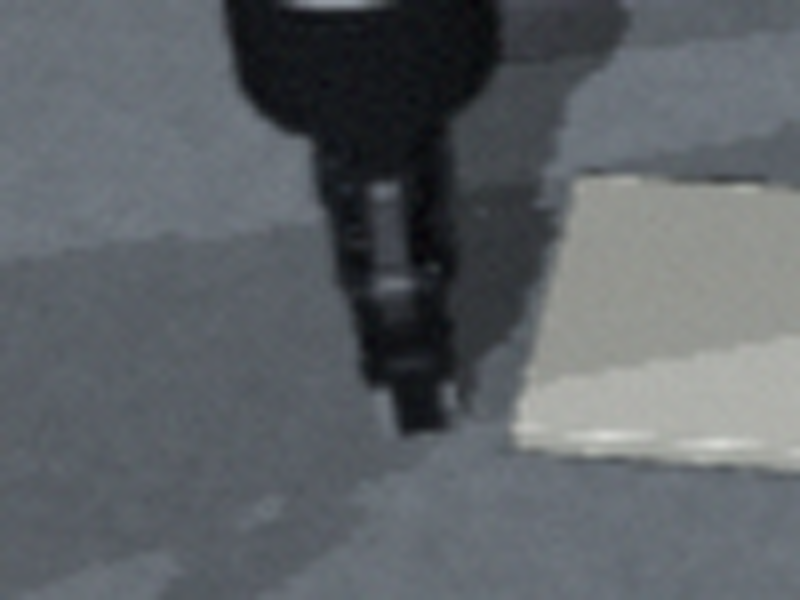

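The tip is at crop (425,432), just above the bench and below the tile's top, and to the left of the tile's edge. I'll push along −tool x.

Call:
jog_arm --deltas '[[[-0.02,0,0,0],[-0.04,0,0,0],[-0.06,0,0,0],[-0.075,0,0,0],[-0.09,0,0,0],[-0.105,0,0,0],[-0.12,0,0,0],[-0.135,0,0,0],[-0.15,0,0,0],[-0.15,0,0,0]]]'

```text
time: 4.92
eef_pos: [560.9, 221.4, 1.2]
orientation: [180.0, 0.0, 13.1]
ft_force: [0.3, 0.1, -0.0]
grip_width: 42.7
gripper_force: 0.0
```

```bash
cat >> h.py <<'E'
B=np.array([527.7,37.8]); th=np.radians(13.06); Rb=np.array([[np.cos(th),-np.sin(th)],[np.sin(th),np.cos(th)]])
def rect(nm="top"):
    p,d=optics.read_camera("top"); hsv=cv2.cvtColor(p,cv2.COLOR_RGB2HSV)
    m=((hsv[...,2]>110)&(hsv[...,1]<28)).astype(np.uint8)
    W=world("top",d); z=W[...,2]; b=(W[...,:2]-B)@Rb
    return p,d,W,z,b
E
python3 - <<'E'
from h import *
p,d,W,z,b=rect(); o=env.observe(); print(o["eef_pos"],((o["eef_pos"][:2]-B)@Rb))
cv2.imwrite("pics/top2.png",cv2.resize(p[120:270,190:410,::-1],None,fx=3.5,fy=3.5,interpolation=cv2.INTER_CUBIC))
np.save("pics/top2.npy",d)
hsv=cv2.cvtColor(p,cv2.COLOR_RGB2HSV)
for uv in((269,195),(262,185),(230,185)): print(uv,hsv[uv[1],uv[0]],z[uv[1],uv[0]])
E
```

```text
[561.1034199  221.23689745   1.15412372] [ 73.99087791 171.14389791]
(269, 195) [104  70 116] 631.175233420169
(262, 185) [105  74 113] 584.7297132585727
(230, 185) [110  14 159] 3.5955852839440468
```

View pics/top2.png

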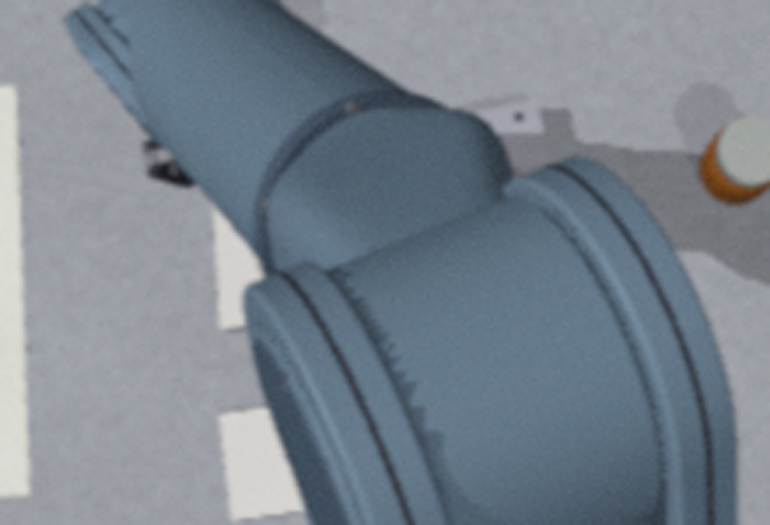

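The top view is blocked by the arm: only the tile's left edge shows, at crop (218,215–328). I'll measure with the side camera instead.

```bash
cat >> h.py <<'E'
def tile(n="side",near=(0,170),r=95):
    p,d=optics.read_camera(n); i=p.astype(int)
    m=((i[...,0]-i[...,2]>-3)&(i.max(-1)>90)).astype(np.uint8)
    vv,uu=np.indices(m.shape); w=ray(n,np.c_[uu.ravel(),vv.ravel()],10)[:,:2]
    b=((w-B)@Rb).reshape(*m.shape,2); m[np.hypot(b[...,0]-near[0],b[...,1]-near[1])>r]=0
    m=cv2.morphologyEx(m,cv2.MORPH_OPEN,np.ones((3,3)))
    cs,_=cv2.findContours(m,0,2); c=max(cs,key=cv2.contourArea)
    q=b[c[:,0,1],c[:,0,0]].astype(np.float32); print(n,"px",cv2.boundingRect(c),"bridge-frame rect",cv2.minAreaRect(q),cv2.boxPoints(cv2.minAreaRect(q)).round(1).tolist())
    return p,m,q
E
python3 - <<'E'
from h import *
p,m,q=tile()
p=p[...,::-1].copy(); c,_=cv2.findContours(m,0,2); cv2.drawContours(p,c,-1,(0,0,255),1)
cv2.imwrite("pics/s3.png",cv2.resize(p[150:300,200:400],None,fx=4,fy=4))
E
```

```text
side px (281, 224, 42, 35) bridge-frame rect ((7.276073455810547, 165.70570373535156), (115.62924194335938, 97.26746368408203), 79.9287338256836) [[-50.70000076293945, 117.30000305175781], [45.099998474121094, 100.30000305175781], [65.30000305175781, 214.10000610351562], [-30.5, 231.10000610351562]]
```

View pics/s3.png

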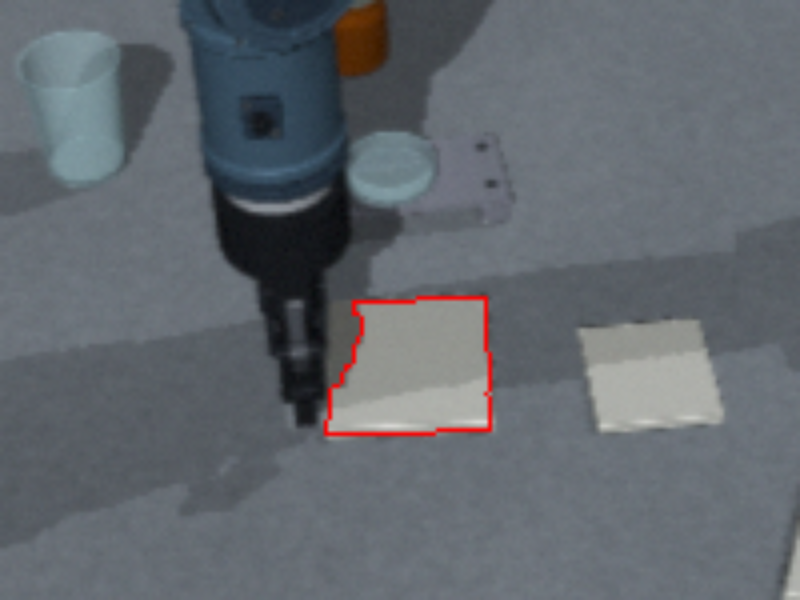

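The picture shows the tile (outlined, crop 325–490 × 297–435) turned partly toward square, with the finger at its side. Pushing the rest of the way.

Call:
jog_arm --deltas '[[[-0.01,0,0,0],[-0.02,0,0,0],[-0.03,0,0,0],[-0.04,0,0,0],[-0.047,0,0,0],[-0.047,0,0,0],[-0.047,0,0,0]]]'

```text
time: 5.6
eef_pos: [547.6, 218.0, 1.1]
orientation: [180.0, 0.1, 13.1]
ft_force: [0.8, -0.9, 0.0]
grip_width: 42.6
gripper_force: 0.0
```

```bash
sed -i 's/>-3)&/>-9)\&/;s/i.max(-1)>90/i.max(-1)>80/' h.py; python3 - <<'E'
from h import *
o=env.observe(); print(o["eef_pos"],((o["eef_pos"][:2]-B)@Rb))
p,m,q=tile()
p=p[...,::-1].copy(); c,_=cv2.findContours(m,0,2); cv2.drawContours(p,c,-1,(0,0,255),1)
cv2.imwrite("pics/s4.png",cv2.resize(p[150:300,200:400],None,fx=4,fy=4))
# far (-x) and -y edges: line fits in bridge frame
for nm,s in(("-x edge",(q[:,0]<-25)&(q[:,1]>135)&(q[:,1]<200)),("-y edge",(q[:,1]<135)&(q[:,0]>-25)&(q[:,0]<20)),("+x edge",(q[:,0]>30)&(q[:,1]>140)&(q[:,1]<200))):
    if s.sum()>4:
        vx,vy,x,y=cv2.fitLine(q[s],cv2.DIST_HUBER,0,.01,.01).ravel(); print(nm,s.sum(),x,y,np.degrees(np.arctan2(vy,vx)))
E
```

```text
[547.5581722  217.98629658   1.06361294] [ 60.06144963 171.03821429]
side px (287, 221, 43, 38) bridge-frame rect ((-2.75439453125, 162.24961853027344), (120.79935455322266, 100.814697265625), 86.98079681396484) [[-56.29999923706055, 104.5999984741211], [44.400001525878906, 99.30000305175781], [50.79999923706055, 219.89999389648438], [-49.900001525878906, 225.1999969482422]]
-x edge 8 -51.619892 163.50285 89.06581
```

View pics/s4.png

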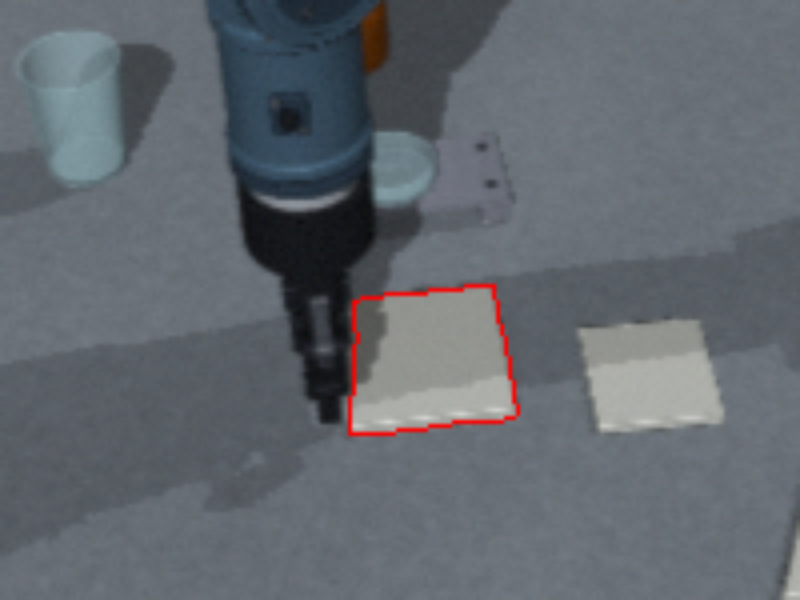

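The tile is now square (crop 350–517 × 285–435; −x edge at −51.6 mm, about 1° off) and on the centre line. I'll back off, lift, and turn 90° behind its +y end.

Call:
jog_arm --deltas '[[[0.05,0,0,0],[0.1,0,0,0],[0.1,0,-0.1,0],[0.1,0,-0.2,0],[0.1,0,-0.3,0],[0.1,0,-0.3,0],[0.1,0,-0.3,0]]]'

```text
time: 6.23
eef_pos: [578.5, 225.4, 93.0]
orientation: [-180.0, -0.2, 13.0]
ft_force: [-0.0, -0.7, -0.5]
grip_width: 42.9
gripper_force: 0.0
```

Call:
jog_arm --deltas '[[[-0.1,-0.1,0,-0.07],[-0.2,-0.2,0,-0.14],[-0.3,-0.33,0,-0.21],[-0.3,-0.33,0,-0.28],[-0.3,-0.33,0,-0.35],[-0.3,-0.33,0,-0.42],[-0.3,-0.33,0,-0.49],[-0.3,-0.33,0,-0.56],[-0.3,-0.33,0,-0.6],[-0.3,-0.33,0,-0.6]]]'

```text
time: 7.07
eef_pos: [466.4, 300.4, 89.8]
orientation: [-179.9, 0.1, 67.2]
ft_force: [-0.4, 0.5, -0.5]
grip_width: 42.7
gripper_force: 0.0
```

Call:
jog_arm --deltas '[[[0,0,0,-0.07],[0,0,0,-0.14],[0,0,0,-0.21],[0,0,0,-0.28],[0,0,0,-0.35],[0,0,0,-0.4],[0,0,0,-0.4],[0,0,0,-0.4],[0,0,0,-0.4]]]'

```text
time: 7.82
eef_pos: [467.0, 301.0, 90.7]
orientation: [-179.9, 0.0, 102.9]
ft_force: [0.3, 0.2, -0.5]
grip_width: 42.4
gripper_force: 0.0
```

```bash
python3 - <<'E'
from h import *
o=env.observe(); print(o["time"],o["eef_pos"],((o["eef_pos"][:2]-B)@Rb),o["orientation"],o["joint_pos"])
for n in("side","top"):
    p,m,q=tile(n)
E
```

```text
7.8167 [466.96715906 301.01920651  90.7265715 ] [  0.31806033 270.13464695] [-1.79949501e+02  1.53827837e-02  1.02866360e+02] [ -7.60059863  39.32800353 -40.2813754  106.36833245  34.02584347
  47.05247647 -52.70799112]
side px (285, 227, 45, 32) bridge-frame rect ((-1.0481681823730469, 172.21897888183594), (99.1854019165039, 102.78330993652344), 88.7782211303711) [[-53.5, 123.69999694824219], [49.29999923706055, 121.5], [51.400001525878906, 220.6999969482422], [-51.400001525878906, 222.89999389648438]]
top px (289, 173, 8, 4) bridge-frame rect ((40.95488739013672, 104.77204895019531), (17.90435791015625, 7.787217617034912), 78.64330291748047) [[35.400001525878906, 96.80000305175781], [43.0, 95.19999694824219], [46.5, 112.80000305175781], [38.900001525878906, 114.30000305175781]]
```

Call:
jog_arm --deltas '[[[0,0,0.1,0],[0,0,0.2,0],[0,0,0.25,0],[0,0,0.28,0],[0,0,0.298,0],[0,0,0.298,0],[0,0,0.298,0],[0,0,0.298,0]]]'

```text
time: 8.58
eef_pos: [468.0, 301.9, 2.9]
orientation: [179.9, -0.0, 103.0]
ft_force: [1.0, -0.0, 0.6]
grip_width: 42.9
gripper_force: 0.0
```

Call:
jog_arm --deltas '[[[-0.03,0,0,0],[-0.06,0,0,0],[-0.09,0,0,0],[-0.11,0,0,0],[-0.13,0,0,0],[-0.15,0,0,0],[-0.17,0,0,0],[-0.19,0,0,0],[-0.21,0,0,0],[-0.23,0,0,0]]]'

```text
time: 9.42
eef_pos: [482.9, 234.1, 1.8]
orientation: [180.0, -0.0, 103.1]
ft_force: [-1.1, 2.3, 0.2]
grip_width: 43.0
gripper_force: 1.0
```

Call:
jog_arm --deltas '[[[-0.02,0,0,0],[-0.04,0,0,0],[-0.06,0,0,0],[-0.08,0,0,0],[-0.1,0,0,0],[-0.12,0,0,0],[-0.137,0,0,0],[-0.137,0,0,0],[-0.137,0,0,0]]]'

```text
time: 10.17
eef_pos: [492.3, 192.8, 1.6]
orientation: [-180.0, 0.1, 103.0]
ft_force: [0.7, 0.4, 0.6]
grip_width: 42.4
gripper_force: 0.0
```

```bash
python3 - <<'E'
from h import *
o=env.observe(); print(o["time"],o["eef_pos"],((o["eef_pos"][:2]-B)@Rb),o["orientation"])
p,m,q=tile("side",(0,95),80)
p=p[...,::-1].copy(); c,_=cv2.findContours(m,0,2); cv2.drawContours(p,c,-1,(0,0,255),1)
cv2.imwrite("pics/s5.png",cv2.resize(p[130:280,200:400],None,fx=4,fy=4))
E
```

```text
10.1667 [492.26317271 192.81153575   1.63088509] [  0.50793953 159.00970706] [-1.79966807e+02  7.47749310e-02  1.02999195e+02]
side px (296, 222, 17, 17) bridge-frame rect ((-1.6925230026245117, 130.2046661376953), (57.378807067871094, 39.69886779785156), 81.5579833984375) [[-25.5, 104.69999694824219], [13.699999809265137, 98.9000015258789], [22.200000762939453, 155.6999969482422], [-17.100000381469727, 161.5]]
```

View pics/s5.png

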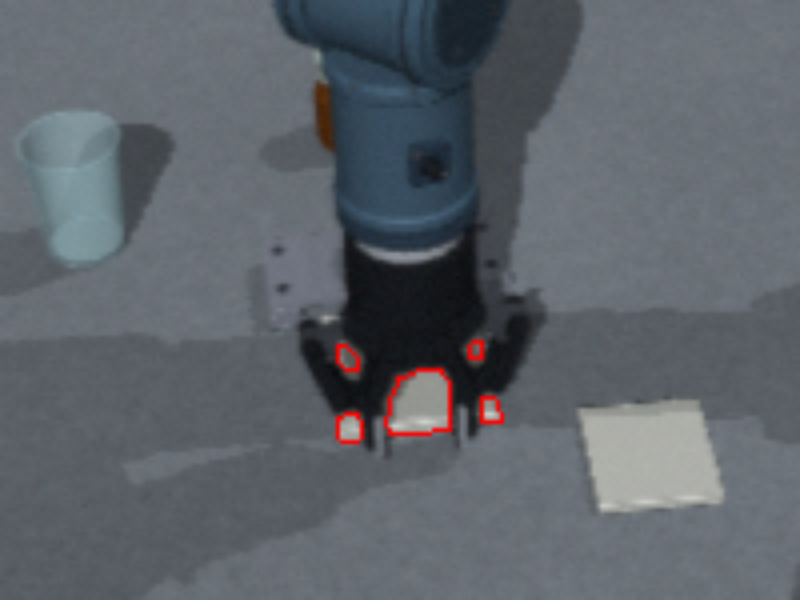

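The fingers sit behind the tile's +y edge. The tile's visible corners are at crop (337,440) and (503,422). Checking its offset from the centre line.

```bash
python3 - <<'E'
from h import *
w=ray("side",[(284.3,239.7),(325.7,235.5)],5)[:,:2]; print((w-B)@Rb)
# bridge leg corners seen in side for cross-calibration: deck corners at z=21 from first picture projected
K,c,Rm=cam("side")
for b in((-80,35),(80,35)):
    x=np.r_[B+Rb@np.array(b),21.]; q=Rm.T@(x-c); print(b,(K@q/q[2])[:2], "crop",((K@q/q[2])[:2]-[200,130])*4)
E
```

```text
[[ 50.48262329 150.69599926]
 [-52.42229392 154.34793986]]
(-80, 35) [328.30660436 198.51935477] crop [513.22641743 274.0774191 ]
(80, 35) [268.13816651 205.67533271] crop [272.55266602 302.70133085]
```

It is centred to within about 1 mm. Pushing into the tunnel and stopping about 2 mm short.

Call:
jog_arm --deltas '[[[-0.015,0,0,0],[-0.035,0,0,0],[-0.055,0,0,0],[-0.075,0,0,0],[-0.095,0,0,0],[-0.115,0,0,0],[-0.135,0,0,0],[-0.15,0,0,0],[-0.15,0,0,0]]]'

```text
time: 10.97
eef_pos: [502.7, 148.5, 1.7]
orientation: [-180.0, 0.1, 103.0]
ft_force: [-0.1, 1.1, 0.7]
grip_width: 42.7
gripper_force: 0.0
```

Call:
jog_arm --deltas '[[[-0.015,0,0,0],[-0.035,0,0,0],[-0.055,0,0,0],[-0.075,0,0,0],[-0.095,0,0,0],[-0.115,0,0,0],[-0.135,0,0,0],[-0.152,0,0,0],[-0.152,0,0,0],[-0.152,0,0,0]]]'

```text
time: 11.8
eef_pos: [512.7, 104.5, 1.7]
orientation: [-180.0, 0.1, 103.0]
ft_force: [-0.6, 0.2, 0.6]
grip_width: 42.5
gripper_force: 0.0
```

```bash
python3 - <<'E'
from h import *
o=env.observe(); print(o["time"],o["eef_pos"],((o["eef_pos"][:2]-B)@Rb),o["orientation"],o["ft_force"])
E
```

```text
11.8 [512.69385739 104.52988487   1.66794856] [ 0.46104492 68.39480454] [-1.79968013e+02  7.11522545e-02  1.02994655e+02] [-0.55722204  0.19761605  0.55453156]
```

Call:
jog_arm --deltas '[[[0.05,0,0,0],[0.1,0,0,0],[0.2,0,-0.1,0],[0.3,0,-0.2,0],[0.4,0,-0.4,0],[0.5,0,-0.5,0],[0.5,0,-0.5,0],[0.5,0,-0.5,0],[0.5,0,-0.5,0]]]'

```text
time: 12.55
eef_pos: [479.0, 252.8, 152.8]
orientation: [179.9, 0.0, 103.2]
ft_force: [1.1, -0.6, -0.5]
grip_width: 42.2
gripper_force: 0.0
```

```bash
python3 - <<'E'
from h import *
for n in("side","top"):
    p,d=optics.read_camera(n); cv2.imwrite(f"pics/{n}6.png",p[...,::-1])
a=cv2.resize(cv2.imread("pics/side6.png")[130:250,220:380],(640,480),interpolation=2)
b=cv2.resize(cv2.imread("pics/top6.png")[130:230,270:403],(640,480),interpolation=2)
cv2.imwrite("pics/m6.png",cv2.resize(np.hstack([a,b]),(800,300)))
E
```

```text
(no output)
```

View pics/m6.png

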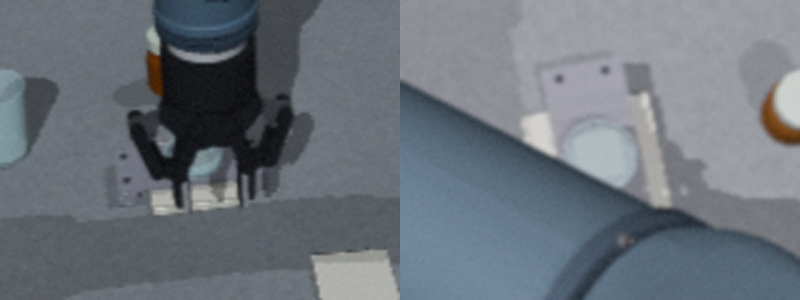

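The tile is under the deck with white strips at both ends: left half at (195,195), right half at (537,135) and (655,150). I'll clear the arm from view and measure.

Call:
jog_arm --deltas '[[[0.6,0,-0.1,0],[0.6,0,-0.1,0],[0.6,0,-0.1,0],[0.6,0,-0.1,0],[0.6,0,-0.1,0],[0.6,0,-0.1,0],[0.6,0,-0.1,0]]]'

```text
time: 13.23
eef_pos: [437.7, 426.3, 180.0]
orientation: [-179.9, 0.1, 103.1]
ft_force: [0.4, -0.5, -0.9]
grip_width: 42.5
gripper_force: 0.0
```

```bash
python3 - <<'E'
from h import *
p,d=optics.read_camera("top"); i=p.astype(int); W=world("top",d); z=W[...,2]
# bridge now
b=np.zeros(d.shape,np.uint8); b[140:222,300:370]=((z>15)&(z<60))[140:222,300:370]
b=cv2.morphologyEx(b,cv2.MORPH_OPEN,np.ones((3,3))); c=max(cv2.findContours(b,0,2)[0],key=cv2.contourArea)
r=cv2.minAreaRect(ray("top",c[:,0,:],21)[:,:2].astype(np.float32)); print("bridge",r)
m=((i[...,0]-i[...,2]>-6)&(i.max(-1)>120)).astype(np.uint8); m[:140]=0;m[222:]=0;m[:,:290]=0;m[:,380:]=0
cs=[c for c in cv2.findContours(m,0,2)[0] if cv2.contourArea(c)>25]
for c in cs:
    q=(ray("top",c[:,0,:],10)[:,:2]-B)@Rb; r=cv2.minAreaRect(q.astype(np.float32)); print(cv2.boundingRect(c),r,q.min(0),q.max(0))
allq=np.vstack([(ray("top",c[:,0,:],10)[:,:2]-B)@Rb for c in cs]); print("tile",cv2.minAreaRect(allq.astype(np.float32)))
cv2.imwrite("pics/m7.png",cv2.resize(p[130:230,260:420,::-1],(800,500),interpolation=2))
o=env.observe(); print(o["time"],o["eef_pos"],(o["eef_pos"][:2]-B)@Rb)
E
```

```text
bridge ((527.96728515625, 37.83744812011719), (160.17196655273438, 70.08929443359375), 13.062296867370605)
(310, 167, 17, 41) ((-2.4314651489257812, 47.28388595581055), (27.65297508239746, 103.44107818603516), 88.7054672241211) [-54.28232688  33.80354729] [49.29964157 61.92854211]
(346, 160, 15, 41) ((-2.5599822998046875, -43.948875427246094), (104.28938293457031, 21.177173614501953), 0.9130436182022095) [-54.80599531 -54.16352184] [ 49.60012438 -33.00066901]
tile ((-2.308757781982422, 3.747425079345703), (115.84822845458984, 104.44635772705078), 89.62545776367188)
13.2833 [438.57878921 424.87889705 179.88043673] [  0.65271902 397.2055346 ]
```

View pics/m7.png

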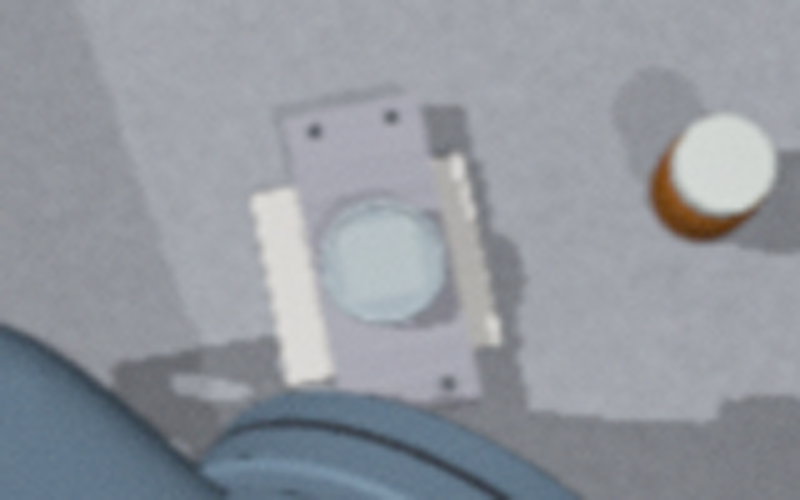

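The tile is centred to about 3 mm along the tunnel and 2 mm across, within 1° of square. The bridge hasn't moved: the strips at crop (290,285) and (470,250) show at both ends and the dish is in place. The robot is clear, so I'm handing in.

```bash
python3 -c "
from rig import job; print(job.finish_job())"
```

```text
the job is handed in; nothing more can be done
None
```

I pushed the tile flat under the bridge and handed the job in; the last images put it about 3 mm from centre along the tunnel, 2 mm across and within 1° of square, with the bridge unmoved and the arm clear, though no verdict came back.

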